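Lock the coil winder and hold its tail centre back

TASK

The bobbin on the coil winder is full and has to come out. First swing the ball-ended lever of the lock collar up until it stands upright in line with the small index fin on the headstock, so that the spindle cannot spin back and unwind the coil; only then draw the spring-loaded tail centre back by its pull knob until the key pin on top of the tailstock is level with the cross line there. Finish while still holding the knob at that mark, so that a workmate can take the bobbin out, and leave the things standing round the winder where they are.

Things in the scene. Friction and masses are not known exactly. Their poses are not given: they have to be found in the camera images.
- winder: Fixed bench coil winder. Bed plate 110 x 305 mm, top 20 mm above the bench, grey headstock at its own -y end, grey tailstock at its +y end, between them a lying bobbin (63 mm across, y -60 to +11 mm) wound with copper; a wire guide up to 73 mm high stands before it at x = -46 mm. Origin on the bench under the spindle axis, which is 80 mm up, along own y. Own x points away from the robot at yaw 0.
- index_fin (a point): Tip of the small steel index fin on the headstock's top, 120 mm above the bench, over the spindle axis. The headstock is 66 mm wide, 111 mm high and runs from winder y = -162 to -98 mm; behind it is a hand crank to y = -237 mm.
- tail_mark (a point): Middle of the dark cross line on the flat top of the tailstock (106 mm above the bench), across the key slot. The tailstock is 48 mm wide there and runs from winder y = +50 to +112 mm.
- collar_axis (a point): Fixed point: centre of the lock collar (steel ring, 60 mm across, 20 mm long, between headstock and bobbin) on the spindle axis, 80 mm above the bench. The collar turns about the winder's own y axis through it.
- collar_ball (a point): Centre of the black ball (18 mm) on the lock collar's steel lever (8 mm bar), 66 mm from collar_axis. At joint value q it lies 66*sin(1.05-q) mm to winder -x of collar_axis and 66*cos(1.05-q) mm above it: it first leans well over to the winder's -x side, towards the robot, and swings up and away from the robot.
- lock_collar (a joint): Angle of the lock collar, rad: 0 is unlocked (lever leaning 1.05 rad from upright, to the winder's -x), grows as the lever swings up; 1.05 is the locked mark (lever upright, in line with the index fin); it can overrun to a stop at 1.3. Friction about 0.1 N m (1.5 N at the ball); it stays where it is left.
- tail_quill (a joint): Travel of the tail centre, m: 0 at rest (in the bobbin), grows as the knob is pulled along the winder's +y; 0.028 is the mark (key pin on top of the tailstock level with the cross line); hard stop at 0.042. A spring draws it back to 0 when let go: about 4 N at rest, 11 N at the mark, 15 N at the stop.
- pull_knob: Black round knob, 36 mm across, 15 mm thick, on a steel shaft (12 mm) that comes out of the tailstock's outer end, 80 mm above the bench; both move with the tail centre. Origin on the axis, 1 mm outside the knob's flat inner shoulder; the knob reaches 14 mm from it to own +y, the free shaft about 46 mm to own -y (at rest) up to the tailstock. Axes parallel to the winder's.
- bottle: Small brown bottle with a black dropper cap, 33 mm in diameter and 102 mm high, standing in front of the winder; leave it. Origin at the centre of its underside.
- empty_bobbin: Grey empty bobbin, 63 mm in diameter and 70 mm high, standing behind the winder; leave it. Origin at the centre of its underside.
- tape_reel: Black roll of tape lying flat, 62 mm in diameter and 19 mm high, in front of the winder; leave it. Origin at the centre of its underside.
There are look-alikes about, which are no part of the job. What is shaped like the empty_bobbin but yellow is not meant.

How it is judged (in metres and radians):
On the way, in this order (a step that is already met when the one before it is completed fails the run):
1. the lock collar stands at its locked mark, the tail centre still at rest (value of joint lock_collar between 0.93 and 1.17 rad and value of joint tail_quill below 0.006 m), for 0.2 s.
2. the tail centre is drawn back to its mark and held by the knob (value of joint tail_quill between 0.0245 and 0.0315 m and contact force between the fingers and pull_knob above 2 N), for 0.3 s.
At the end, for the whole second after the job is handed in: The lock collar is within 0.12 rad of its locked mark (lever upright), and the tail centre is held still by the fingers on the pull knob or its shaft, within 3.5 mm of its mark at 28 mm of travel, with nothing else holding it (all of step 2 and value of joint lock_collar between 0.93 and 1.17 rad and velocity of joint tail_quill between -0.01 and 0.01 m/s and contact force between pull_knob and bottle below 0.1 N and contact force between pull_knob and empty_bobbin below 0.1 N and contact force between pull_knob and tape_reel below 0.1 N); the arm keeps its last pose, push and grip.
It fails at once if the tail centre is drawn back while the collar is not at its locked mark (value of joint tail_quill above 0.008 m and (value of joint lock_collar below 0.9 rad or value of joint lock_collar above 1.2 rad)).
It fails at once if the bottle, the empty bobbin or the tape is shoved away or knocked over (distance of any of bottle, empty_bobbin, tape_reel from where it was at the start of the episode above 0.02 m or angle between any of bottle, empty_bobbin's own z axis and vertical above 0.5 rad).
It also fails if it takes over 45 s, if anything falls off the work surface, if the arm or the gripper's body presses on something with over 40 N, if the wrist force passes 120 N, or if a joint passes its speed limit or range.

ROBOT

A 7-joint arm with a two-finger parallel gripper is mounted at the origin on the work surface; the furniture and walls round the work are solid. World frame = base frame: x ahead of the robot, y to its left, z up, the work surface at z = 0. Lengths are in mm, angles in rad, forces in N, time in s.
With the tool pointing down it reaches from about 400 to 875 mm from the base axis. Payload 4.4 kg.
Tool frame: the origin (TCP) lies midway between the tips of the shut fingers; the grasp point (between the pads) lies 19 mm behind it (ctrl.grip_point_offset is the distance from the TCP to the grasp point, in mm); z points along the fingers, y is the direction in which the jaws open and shut (so a half turn about z gives the same grasp; the last joint's range is limited). The gripper opens to 85 mm and grips with 20 to 120 N. Pads are 22 mm wide; open, the fingers measure 114 mm over their backs; the gripper's body (76 mm by 85 mm) begins 54 mm behind the grasp point. The pads swing forward as they close: fully open they stand 13 mm farther back than shut.
Start: joints at [-0.066, 0.628, 0.038, 1.517, -0.027, 0.996, -0.02], TCP at [650.014, 0.027, 231.313] pointing down, gripper open.
Joint ranges: [-3.06, 3.06], [-0.37, 2.12], [-1.25, 1.32], [0.18, 2.47], [-1.1, 4.24], [0.23, 1.98], [-2.94, 2.94]. Speed limits (rad/s): [2.57, 2.57, 3.14, 3.14, 3.14, 3.14, 3.14].

INTERFACE

Orientations are given as [roll, pitch, yaw] about the fixed x, y, z axes, in that order (R = Rz(yaw) Ry(pitch) Rx(roll)).
In Python, from cell import ctrl, imaging, models gives the robot as it stands. The module is installed in compiled form; this text tells all that it offers.
- The arm moves only by the tool drive_tool, never from a script. Its argument "deltas" is text: rows parted by semicolons, each of 5 numbers parted by spaces: the shift along the tool's x, y, z in m, then the turn about the tool's z in degrees, then the finger opening in m, from 0 to 0.0854. A call has 1 to 12 rows; each row is the pose to reach, as a shift and turn from the pose commanded when the call began, along the tool's axes at that moment; what a row does not reach only later rows make up. A row lasts 1/8 s, in which the tool goes at most 62.5 mm and 10.7 degrees, less where a joint would pass 70% of its speed; a pose out of reach is approached as far as the arm can. A call with a gripper value outside its range is refused whole. The fingers move at their own pace and stop on an object; the grip force is fixed at half the most. Time passes only in rows, so rows that repeat a pose let the fingers close. It gives the time, the measured TCP pose, the force and the opening at its end, in the units of the state.
- ctrl.read_state(): the state, without advancing time (a new reading comes with each control period).
- imaging.get_image(name): name is "scene" or "side" or "wrist"; returns a dict with "color" (400x640x3 uint8, red, green, blue), "range_z" (400x640 float32, mm along the optical axis (not along the pixel's ray), 0 where there is no reading), "vfov" (degrees; the focal length in pixels is half the picture's height over the tangent of half this angle, whatever the lens; pixels are square), "cx", "cy" (the principal point, pixels), "extrinsics" (4x4, takes a point from camera to world coordinates). Camera axes: x right, y down, z forward; pixel columns grow to the right and rows downward; lengths in mm; the calibration is good to about 2 mm. A picture is of the moment at which its call begins.
- ctrl.finish_job(): hands the job in, once; it reports no verdict.
Trained networks look in a picture, given as the dict that the camera call returned (one of the last four; its "shot" number tells which), for a name from the list of things; names that differ only in an ending like _2 or _b are one class to them, and where a whole thing is asked for, a point or a joint stands for the part that bears it (a point fixed in the world has none). Each returns a list of dicts, best first, with "score" (0 to 1); they miss things now and then, are a little off and sometimes report something else, mostly with a low value. They report only what shows in the picture. A call takes as long as a camera call. They do not tell look-alikes from the thing itself.
- models.spot_in(picture, thing): "point" ([column, row] in pixels, amid what is visible of it).
- models.landmark_of(picture, thing): "point" ([column, row] in pixels: a listed point, or the origin of a listed thing).
The state is a dict: "clock": time; "qpos": joint angles; "qd": joint speeds; "tau": joint torques, N m; "eef_pos": TCP position; "tool_rot": TCP orientation; "force": force on the tool from outside, world axes, zero at the start; "torque": the same for the moment, N m; "width": finger opening in mm.
Only numpy, scipy, OpenCV 4.12 (cv2) and the standard library are available. Lean on these libraries where they do the work, as an engineer would, in place of code of your own. Each camera call takes 0.05 s, during which the arm holds its last target.

## Working session

There is one attempt and no reset: what is moved stays moved. The work goes in short steps, Python scripts to look and compute and a tool call to move; the robot and the scene stay as the last step left them, time stands still between calls to the robot, and variables do not carry over. Pictures are saved under pics/ and viewed, and the job is handed in when it is done.

Besides the shell and the picture viewer there is one more tool, called in YAML: its name, and indented under it one key for each argument. drive_tool: Moves the arm, as the interface text tells. Its arguments: {"type":"object","properties":{"deltas":{"type":"string"}},"required":["deltas"]}

```bash
mkdir -p pics; cat > h.py <<'E'
import numpy as np,cv2
from cell import ctrl,imaging,models
def K(im):
    f=im["color"].shape[0]/2/np.tan(np.radians(im["vfov"])/2); return f,im["cx"],im["cy"]
def save(im,n): cv2.imwrite("pics/"+n,cv2.cvtColor(im["color"],cv2.COLOR_RGB2BGR))
def ray(im,p):
    f,cx,cy=K(im);E=np.array(im["extrinsics"]);d=E[:3,:3]@np.array([(p[0]-cx)/f,(p[1]-cy)/f,1.]);return E[:3,3],d
def world(im,p,z=None):
    if z is None:
        u,v=int(round(p[0])),int(round(p[1]));w=im["range_z"][max(v-1,0):v+2,max(u-1,0):u+2];w=w[w>0];z=np.median(w) if len(w) else np.nan
    o,d=ray(im,p);return o+d*z
def atz(im,p,h):
    o,d=ray(im,p);return o+d*(h-o[2])/d[2]
def tri(l):
    A=np.zeros((3,3));b=np.zeros(3)
    for im,p in l:
        o,d=ray(im,p);d=d/np.linalg.norm(d);P=np.eye(3)-np.outer(d,d);A+=P;b+=P@o
    x=np.linalg.solve(A,b);return x,[float(np.linalg.norm((np.eye(3)-np.outer(d/np.linalg.norm(d),d/np.linalg.norm(d)))@(x-o))) for o,d in [ray(i,p) for i,p in l]]
def proj(im,X):
    E=np.array(im["extrinsics"]);c=E[:3,:3].T@(np.array(X)-E[:3,3]);f,cx,cy=K(im);return [f*c[0]/c[2]+cx,f*c[1]/c[2]+cy]
E
python3 - <<'E'
from h import *
np.set_printoptions(precision=1,suppress=True)
ims={}
for n in ["scene","side","wrist"]:
    im=ims[n]=imaging.get_image(n);save(im,n+"0.png")
    for t in ["index_fin","tail_mark","collar_axis","collar_ball","pull_knob","bottle","empty_bobbin","tape_reel","winder"]:
        for r in models.landmark_of(im,t)[:3]:
            print(n,t,round(r["score"],2),np.array(r["point"]),world(im,r["point"]))
print(ctrl.read_state())
E
```

```text
scene index_fin 0.59 [386.6 221.9] [630.3 -57.9 119.9]
scene index_fin 0.34 [372.  226.9] [578.1 -48.1 125. ]
scene tail_mark 0.55 [320.5 210.9] [594.4 129.6 106.8]
scene collar_axis 0.71 [379.8 231.7] [614.6 -48.8  95.1]
scene collar_ball 0.81 [367.1 227.7] [603.5 -17.1 100.8]
scene pull_knob 0.63 [297.1 210.9] [409.3  47.  208.5]
scene bottle 0.91 [340.9 271. ] [520.9   4.3   2.8]
scene tape_reel 0.55 [384.8 288.1] [ 515.1 -131.1   13.7]
scene winder 0.86 [350.3 252.5] [583.9  20.5  21.2]
side index_fin 0.94 [384.  247.8] [636.5 -62.6 119.6]
side index_fin 0.74 [392.9 257.3] [640.3 -88.9 110.1]
side tail_mark 0.59 [321.3 215.7] [595.8 126.5 105.5]
side collar_axis 0.75 [373.2 256.6] [614.1 -55.4 100. ]
side collar_ball 0.56 [357.8 247.3] [580.  -44.2 134.4]
side pull_knob 0.65 [302.8 211.2] [584.4 198.1  80.4]
side bottle 0.87 [325.5 282.7] [526.1   0.4  23.2]
side empty_bobbin 0.82 [273.6 182.6] [629.7 461.1  12.9]
side empty_bobbin 0.65 [391.5 255.7] [640.2 -84.2 111.2]
side winder 0.63 [347.5 263.5] [602.6  23.3  25.6]
wrist index_fin 0.61 [298.3 260.3] [634.8 -55.6 120.2]
wrist tail_mark 0.15 [228.9 248.3] [585.3 -39.7 133. ]
wrist collar_axis 0.97 [298.3 214.1] [634.2 -24.9  99.7]
wrist collar_ball 0.58 [230.3 249.2] [586.2 -40.5 132.8]
wrist bottle 0.7 [204.9 144.4] [545.5  23.2  41. ]
wrist bottle 0.57 [297.9 261.6] [634.4 -57.1 119.3]
wrist empty_bobbin 0.92 [387.8 157.6] [709.7  15.7  69.4]
wrist tape_reel 0.89 [221.2 268.6] [ 538.6 -125.    -0.4]
wrist tape_reel 0.7 [202.6 147.1] [546.   22.   49.8]
{'clock': 1.5, 'qpos': array([-0.1,  0.6,  0. ,  1.5, -0. ,  1. , -0. ]), 'qd': array([ 0., -0., -0.,  0.,  0., -0., -0.]), 'tau': array([ -0. , -56.3,   1.2, -19.4,   0. ,   0. ,  -0. ]), 'eef_pos': array([650. ,   0. , 231.3]), 'tool_rot': array([ 3.1, -0. ,  1.6]), 'force': array([ 0.5,  1.2, -0.5]), 'torque': array([-0. ,  0.1, -0. ]), 'width': 85.24322100071157}
```

```bash
python3 - <<'E'
import cv2
for n,(x0,y0,x1,y1) in dict(scene=(220,150,470,330),side=(220,140,470,320)).items():
    i=cv2.imread(f"pics/{n}0.png");cv2.imwrite(f"pics/{n}0c.png",cv2.resize(i[y0:y1,x0:x1],None,fx=3.2,fy=3.2,interpolation=cv2.INTER_CUBIC))
E
```

```text
(no output)
```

View pics/scene0c.png

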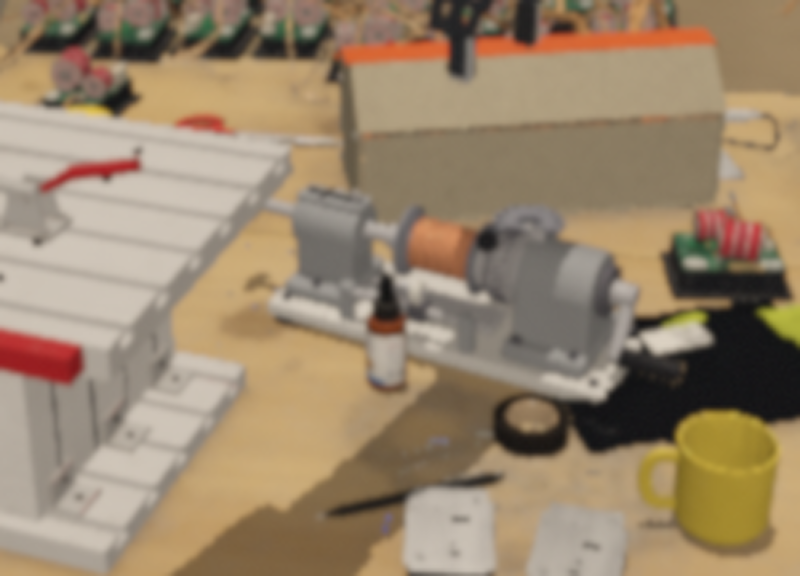

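View pics/side0c.png

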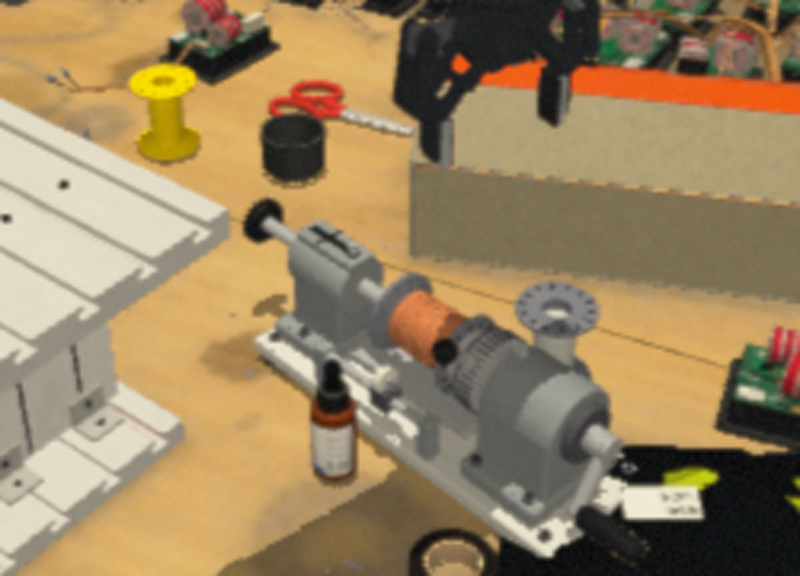

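View pics/wrist0.png

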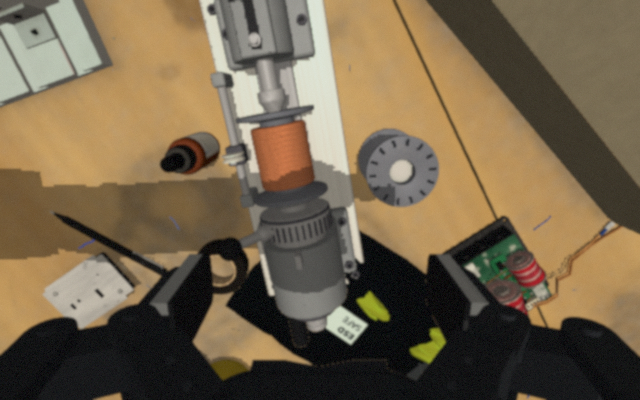

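View pics/scene0.png

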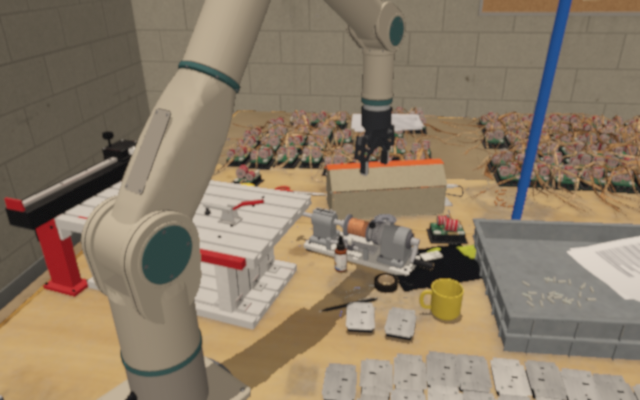

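The grey bobbin at wrist (395,170) is the empty_bobbin; the yellow spool, side crop (165,115), is the look-alike. The bottle stands at (195,150) in front, and the tape lies under the ball at (225,265). I'll measure more closely, including the white table beside the knob.

```bash
python3 - <<'E'
from h import *
np.set_printoptions(precision=1,suppress=True)
ims={n:imaging.get_image(n) for n in ["scene","side","wrist"]}
im=ims["wrist"]
def cloud(im):
    f,cx,cy=K(im);z=im["range_z"];v,u=np.indices(z.shape);E=np.array(im["extrinsics"])
    c=np.stack([(u-cx)/f*z,(v-cy)/f*z,z],-1);P=c@E[:3,:3].T+E[:3,3];P[z<=0]=np.nan;return P
for n in ims: np.save(n+"_P.npy",cloud(ims[n])); np.save(n+"_c.npy",ims[n]["color"])
for n in ["side","wrist","scene"]:
    P=cloud(ims[n]).reshape(-1,3)
    # table: cells heights
    print(n)
    for y in range(100,321,20):
        r=[]
        for x in range(420,760,20):
            m=(abs(P[:,0]-x)<10)&(abs(P[:,1]-y)<10)&(P[:,2]<300)
            r.append("%4.0f"%np.nanpercentile(P[m,2],95) if m.sum()>2 else "   .")
        print(y,*r)
# triangulate ball etc.
i=cv2.cvtColor(im["color"],cv2.COLOR_RGB2BGR)
cv2.imwrite("pics/wc.png",cv2.resize(i[180:330,180:360],None,fx=4,fy=4,interpolation=cv2.INTER_CUBIC))
s=cv2.cvtColor(ims["side"]["color"],cv2.COLOR_RGB2BGR)
cv2.imwrite("pics/sc.png",cv2.resize(s[190:310,280:430],None,fx=5,fy=5,interpolation=cv2.INTER_CUBIC))
for k in ims: print(k,np.array(ims[k]["extrinsics"]),K(ims[k]))
E
```

```text
side
100  211  211  211  211    2    2    2   32   96  109  106    .    .    .    .    2    2
120  211  211  211  211    2    2   18   37   99  108  107    .    .    .    .    2    2
140  210  211  211    2    2    1   20   35  102  107  107    .    .    .    .    3  105
160  212  211  211    2    2    2    2   20  105  105    .    .    .    .    .   89  111
180  211  211  210    2    2    3    2    2   85   86    .    .    .    1    2  110  120
200  211  211    2    1    2    1    1    3   97   96    .    .    .    .    2  124  127
220  211  212    2    2    1    1    3    2   97   94    2    .    .    .    3    2   20
240  211  211    2    1    2    2    2    1    2    1    2    .    .    .    1    2    3
260  211    .   -0    3    2    2    2    2    2    2    2    2    .    .    2    2    2
280  211    .    .    .    .    2    1    1    2    2    1    1    1    1    2    2    2
300  211    .    .    .    .    .    .    .    1    1    3    .    2    2    1    2    2
320    .    .    .    .    .    .    .    .    .    .    2    1   -1    2    2    2    1
wrist
100   24   24   18   
[... 2012 characters left out ...]
   .    .    1    3
320    .    .    .    .    .    .    .    .    .    .    .    .    .    .    .    .    .
scene [[   0.6   -0.3    0.7 -332.1]
 [  -0.8   -0.3    0.6 -628.5]
 [  -0.    -0.9   -0.4  724.2]
 [   0.     0.     0.     1. ]] (np.float64(494.45204843619945), 319.40031007162753, 198.781015323597)
side [[   0.8   -0.3    0.4  139.3]
 [  -0.5   -0.5    0.7 -623.8]
 [  -0.    -0.8   -0.6  753.5]
 [   0.     0.     0.     1. ]] (np.float64(450.62283115341313), 323.22857340498643, 202.39645712406025)
wrist [[  1.   -0.    0.  650.4]
 [ -0.   -1.   -0.3  68.5]
 [  0.    0.3  -1.  373.6]
 [  0.    0.    0.    1. ]] (np.float64(359.2564299322171), 318.81651537081495, 196.03346996809847)
```

View pics/wc.png

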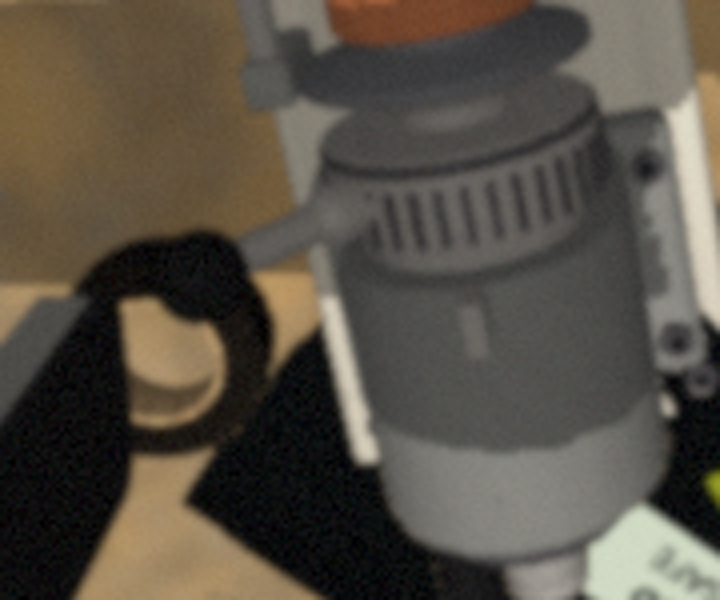

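View pics/sc.png

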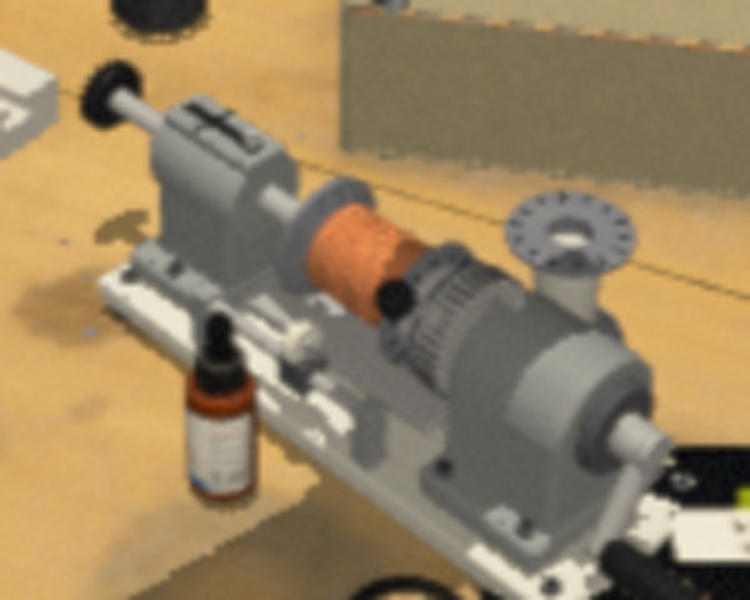

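In the wrist view the ball is at (231,249); in the side view it is at (359,250). The knob is at side (302,209) and the tail cross line at side (324,215). The white table top is at z≈211 and ends at x≈470-490, so it is about 70 mm clear of the knob gripper.

```bash
python3 - <<'E'
from h import *
np.set_printoptions(precision=1,suppress=True)
ims={n:imaging.get_image(n) for n in ["scene","side","wrist"]}
print("ball",tri([(ims["wrist"],(231.3,248.8)),(ims["side"],(359,249.6))]))
sp=models.landmark_of(ims["scene"],"collar_ball")[0]["point"];print(sp)
print("ball3",tri([(ims["wrist"],(231.3,248.8)),(ims["side"],(359,249.6)),(ims["scene"],sp)]))
fw=(180+472/4,180+325/4); fs=models.landmark_of(ims["side"],"index_fin")[0]["point"]
print("fin",tri([(ims["wrist"],fw),(ims["side"],fs)]),fs,world(ims["wrist"],fw))
a=[(ims[k],models.landmark_of(ims[k],"tail_mark")[0]["point"]) for k in("scene","side")];print("mark",tri(a))
for n in("wrist","side","scene"):
  P=np.load(n+"_P.npy");c=np.load(n+"_c.npy").astype(int).reshape(-1,3);Q=P.reshape(-1,3)
  # fit headstock/bobbin cylinder axis: points with z 95..113, y range; copper points
  cu=(c[:,0]>c[:,2]+60)&(Q[:,2]>85)&(Q[:,2]<115)&(abs(Q[:,0]-615)<50)&(Q[:,1]>-40)&(Q[:,1]<70)
  print(n,"copper",cu.sum(),np.nanmean(Q[cu],0))
  # tail shaft slices top
  for y0 in (168,174,180,186,192,198,204,210):
    m=(abs(Q[:,1]-y0)<3)&(Q[:,2]>60)&(Q[:,2]<105)&(abs(Q[:,0]-585)<40)
    if m.sum()>3: print(y0,m.sum(),"x",np.percentile(Q[m,0],[2,50,98]),"z",np.percentile(Q[m,2],[5,95]))
E
```

```text
ball (array([584.6, -43.3, 125.2]), [0.4268989882288803, 0.4268989882288761])
[374.8, 228.8]
ball3 (array([584.7, -46.6, 121. ]), [1.3845306225107212, 5.490067656501662, 6.225413890877597])
fin (array([634. , -60. , 112.7]), [0.07169168122114537, 0.07169168122113155]) [382.1, 250.0] [634.5 -56.3 120.2]
mark (array([587.3, 118.7, 109.8]), [5.427074318273861, 5.427074318273733])
wrist copper 3172 [622.7  22.3  98.6]
side copper 272 [613.   19.9  97.5]
168 5 x [589.  591.6 593.5] z [83.3 86.4]
174 7 x [588.9 591.1 598. ] z [76.5 85.2]
180 10 x [586.9 589.9 598.3] z [78.9 85.4]
186 10 x [585.1 589.2 594.6] z [78.  86.7]
192 7 x [585.9 588.  592.5] z [80.2 86. ]
198 21 x [572.2 582.8 592.3] z [75.  94.4]
204 76 x [571.2 585.3 604.4] z [67.  96.8]
210 25 x [570.6 580.5 601.6] z [70.6 99. ]
scene copper 210 [609.1  17.1  97. ]
168 7 x [588.7 591.4 601.5] z [79.7 87.2]
174 7 x [586.8 590.  594.8] z [78.6 86.4]
180 11 x [586.8 592.4 597.3] z [78.1 86.9]
186 7 x [585.  587.7 592.7] z [80.  86.8]
```

drive_tool:
  deltas: "-0.010 -0.020 0.010 10 0.05; -0.020 -0.040 0.020 20 0.05; -0.030 -0.065 0.030 30 0.05; -0.043 -0.065 0.035 40 0.05; -0.043 -0.065 0.035 50 0.05; -0.043 -0.065 0.035 60 0.05; -0.043 -0.065 0.035 70 0.05; -0.043 -0.065 0.035 79 0.05; -0.043 -0.065 0.035 79 0.05; -0.043 -0.065 0.035 79 0.05"

```text
clock: 3.25
eef_pos: [585.0, -42.8, 196.3]
tool_rot: [-3.141, -0.0, 0.195]
force: [-0.4, 0.1, -0.1]
width: 49.9
```

```bash
python3 - <<'E'
from h import *
np.set_printoptions(precision=2,suppress=True)
s=ctrl.read_state();print(s["clock"],s["eef_pos"],s["tool_rot"],s["width"],s["qpos"])
im=imaging.get_image("wrist");sd=imaging.get_image("side");save(im,"w1.png")
for t in ["collar_ball","index_fin","collar_axis","tail_mark"]:
    for k in(im,sd):
        for r in models.landmark_of(k,t)[:2]: print(t,round(r["score"],2),np.array(r["point"]),world(k,r["point"]))
print(proj(im,(584.6,-43.3,125.2)),proj(im,(634.5,-56.3,120)))
E
```

```text
3.25 [585.04 -42.82 196.32] [-3.14 -0.    0.19] 49.89775133490427 [-0.24  0.61  0.42  1.75 -0.32  0.85 -1.05]
collar_ball 0.59 [315.4 211.6] [586.75 -41.63 133.91]
collar_ball 0.84 [356.9 247.2] [579.87 -41.25 132.62]
index_fin 0.79 [357.5 134.7] [635.02 -58.06 119.72]
index_fin 0.67 [384.  247.4] [654.14 -42.61  98.19]
collar_axis 0.79 [319.9 126.7] [634.41 -35.07 108.96]
collar_axis 0.52 [294.6   2.2] [709.    -3.11  69.98]
collar_axis 0.75 [373.1 256.2] [616.83 -51.71  97.15]
tail_mark 0.6 [ 52.6 128.4] [600.01 132.67 105.2 ]
tail_mark 0.64 [323.8 215.7] [600.23 122.17 106.39]
[np.float64(317.4756044812765), np.float64(210.91549233461552)] [np.float64(354.5084093966448), np.float64(135.03479773032728)]
```

View pics/w1.png

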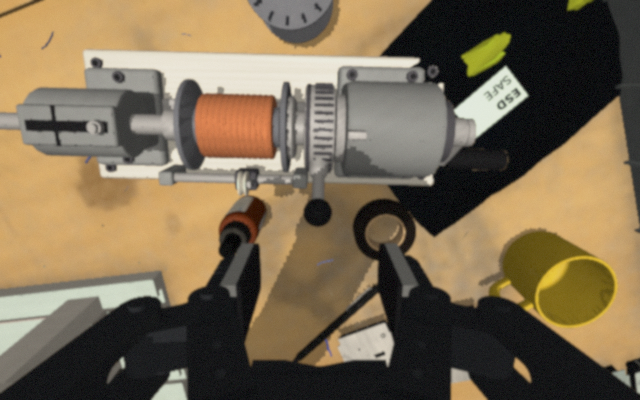

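The new wrist view shows the ball at (317,211), exactly where the two-view estimate put it. The fingers straddle it at left and right. Descending.

drive_tool:
  deltas: "0 0 0.030 0 0.05; 0 0 0.060 0 0.05; 0 0 0.079 0 0.05; 0 0 0.079 0 0.05; 0 0 0.079 0 0.03; 0 0 0.079 0 0.03"

```text
clock: 4.5
eef_pos: [585.8, -43.1, 118.4]
tool_rot: [3.141, -0.002, 0.192]
force: [-0.5, -0.0, -0.4]
width: 29.9
```

```bash
python3 - <<'E'
from h import *
im=imaging.get_image("wrist");save(im,"w2.png")
E
```

```text
(no output)
```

View pics/w2.png

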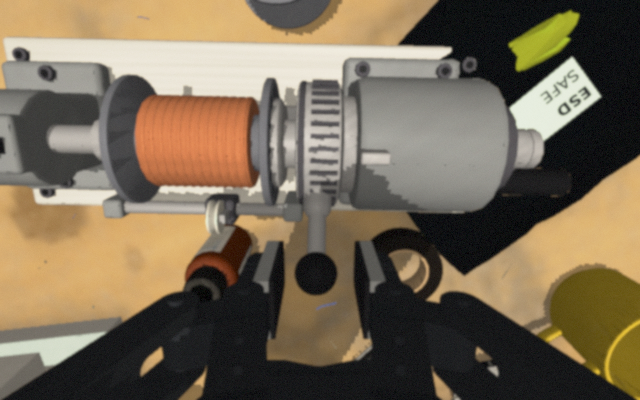

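The ball (316,272) sits centred between the pads (280 and 360). Closing on it.

drive_tool:
  deltas: "0 0 0.003 0 0.022; 0 0 0.003 0 0.012; 0 0 0.003 0 0.012; 0 0 0.003 0 0.012"

```text
clock: 5.05
eef_pos: [584.7, -42.1, 114.3]
tool_rot: [-3.14, 0.001, 0.192]
force: [-1.8, 3.4, 2.1]
width: 14.1
```

```bash
python3 - <<'E'
from h import *
im=imaging.get_image("wrist");save(im,"w3.png");print(ctrl.read_state())
E
```

```text
{'clock': 5.1, 'qpos': array([-0.1990443 ,  0.71729613,  0.35894809,  1.8115568 , -0.37717553,
        0.6815459 , -1.00316173]), 'qd': array([-0.0002744 , -0.00161281,  0.00096433,  0.00022478, -0.00016953,
       -0.0007344 ,  0.00041619]), 'tau': array([ 2.04244629e+00, -5.19503295e+01,  7.79108226e+00, -1.41202918e+01,
        6.33197632e-01, -1.08262852e+00,  1.74446334e-02]), 'eef_pos': array([584.64086511, -42.08550115, 114.30805733]), 'tool_rot': array([-3.14024238e+00,  6.26229460e-04,  1.92441782e-01]), 'force': array([-2.06201796,  4.20682023,  3.66943691]), 'torque': array([ 0.86870565,  0.42480703, -0.03908382]), 'width': 14.072472185409717}
```

View pics/w3.png

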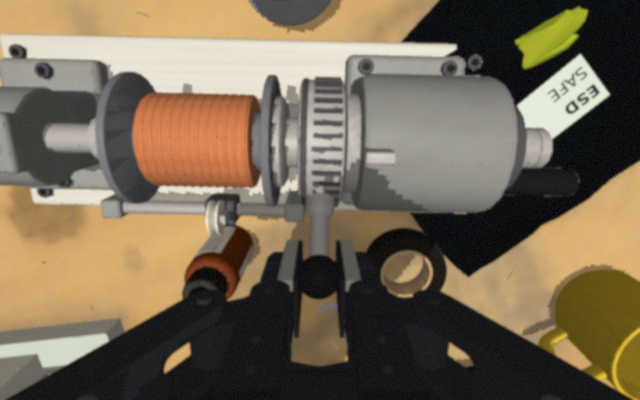

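Width 14 mm means the pads hold the ball slightly off its equator. I'll make a short test swing along the arc first.

drive_tool:
  deltas: "0.005 0 -0.0046 0 0.012; 0.010 0 -0.0085 0 0.012; 0.010 0 -0.0085 0 0.012"

```text
clock: 5.48
eef_pos: [594.6, -40.5, 122.6]
tool_rot: [-3.14, 0.001, 0.191]
force: [-2.9, 2.8, -1.5]
width: 14.2
```

```bash
python3 - <<'E'
from h import *
im=imaging.get_image("wrist");save(im,"w4.png");s=imaging.get_image("side");print(ctrl.read_state()["width"])
np.set_printoptions(precision=1,suppress=True)
i=cv2.cvtColor(im["color"],cv2.COLOR_RGB2BGR)[60:330,180:480]
j=cv2.cvtColor(s["color"],cv2.COLOR_RGB2BGR)[180:300,290:440]
cv2.imwrite("pics/w4c.png",cv2.resize(i,None,fx=2,fy=2));cv2.imwrite("pics/s4c.png",cv2.resize(j,None,fx=5,fy=5,interpolation=cv2.INTER_CUBIC))
E
```

```text
14.478575088878848
```

View pics/w4c.png

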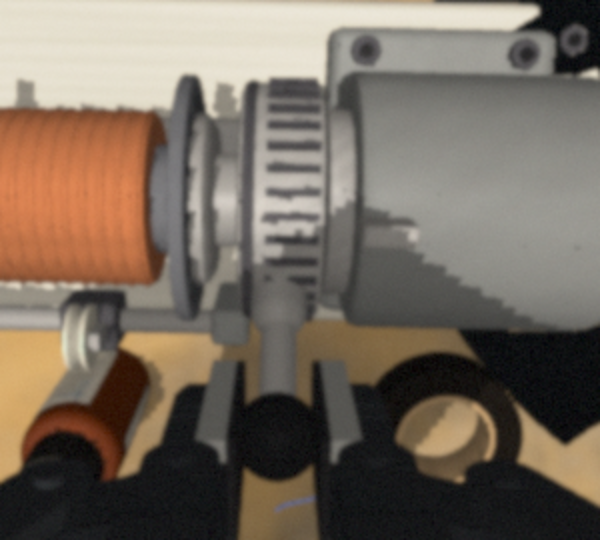

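View pics/s4c.png

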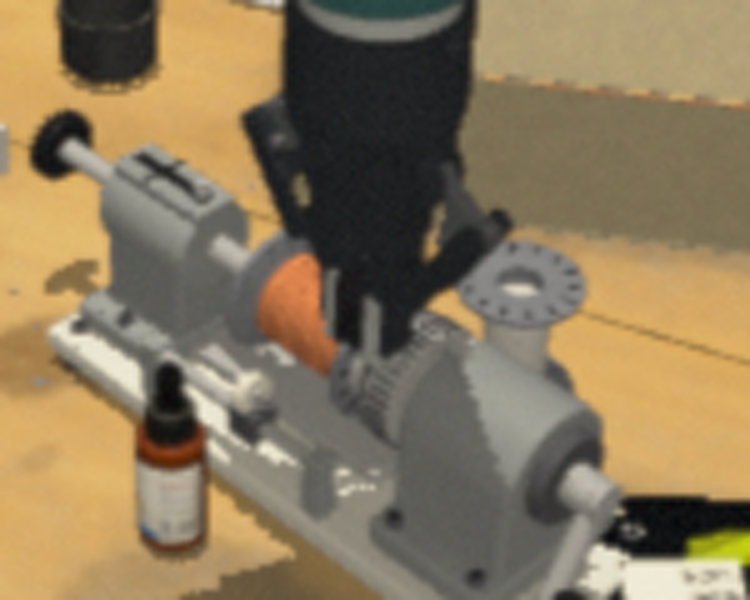

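The lever follows (collar slots turned, ball still gripped at crop (278,437)). Continuing along the arc to about 0.1 rad short.

drive_tool:
  deltas: "0.0056 0 -0.0035 0 0.012; 0.0116 0 -0.0063 0 0.012; 0.0178 0 -0.0086 0 0.012; 0.0242 0 -0.0102 0 0.012; 0.0307 0 -0.0112 0 0.012; 0.0307 0 -0.0112 0 0.012"

```text
clock: 6.32
eef_pos: [626.2, -36.3, 135.0]
tool_rot: [3.14, -0.002, 0.192]
force: [-0.4, -0.5, 0.7]
width: 12.0
```

```bash
python3 - <<'E'
from h import *
im=imaging.get_image("wrist");save(im,"w5.png");s=imaging.get_image("side");save(s,"s5.png");sc=imaging.get_image("scene");print(ctrl.read_state()["width"])
np.set_printoptions(precision=1,suppress=True)
i=cv2.cvtColor(im["color"],cv2.COLOR_RGB2BGR)[60:330,180:480]
j=cv2.cvtColor(s["color"],cv2.COLOR_RGB2BGR)[180:300,290:440]
cv2.imwrite("pics/w5c.png",cv2.resize(i,None,fx=2,fy=2));cv2.imwrite("pics/s5c.png",cv2.resize(j,None,fx=5,fy=5,interpolation=cv2.INTER_CUBIC))
for t in ["collar_ball","index_fin"]:
    for k in(im,s,sc):
        for r in models.landmark_of(k,t)[:2]: print(k["shot"],t,round(r["score"],2),np.array(r["point"]),world(k,r["point"]))
E
```

```text
12.234890959881263
16 collar_ball 0.59 [313.3 314.6] [607.  -38.8 145.8]
17 collar_ball 0.62 [362.6 241.5] [593.7 -42.2 142.6]
18 collar_ball 0.8 [373.8 217.6] [594.2 -42.  142.3]
16 index_fin 0.92 [364.3 239.5] [634.2 -57.8 120. ]
16 index_fin 0.73 [316.5 209.1] [640.7 -33.6 107.3]
17 index_fin 0.73 [381.6 249. ] [631.8 -60.5 116.9]
18 index_fin 0.7 [384.2 220. ] [725.7   6.7  63.3]
18 index_fin 0.3 [388.2 289.3] [ 519.7 -137.8   10.6]
```

View pics/w5c.png

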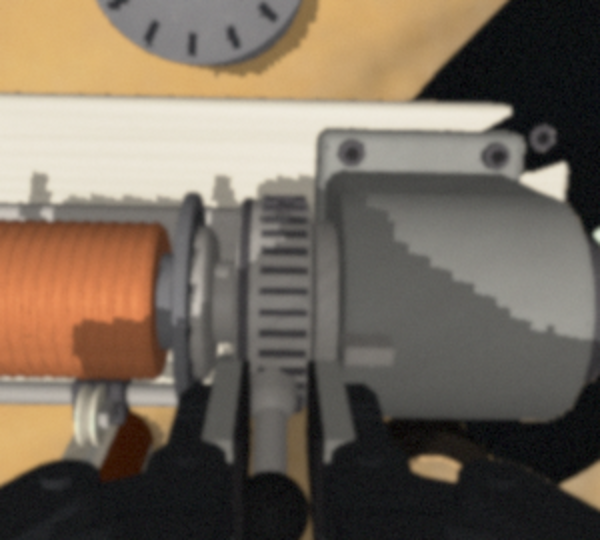

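View pics/s5c.png

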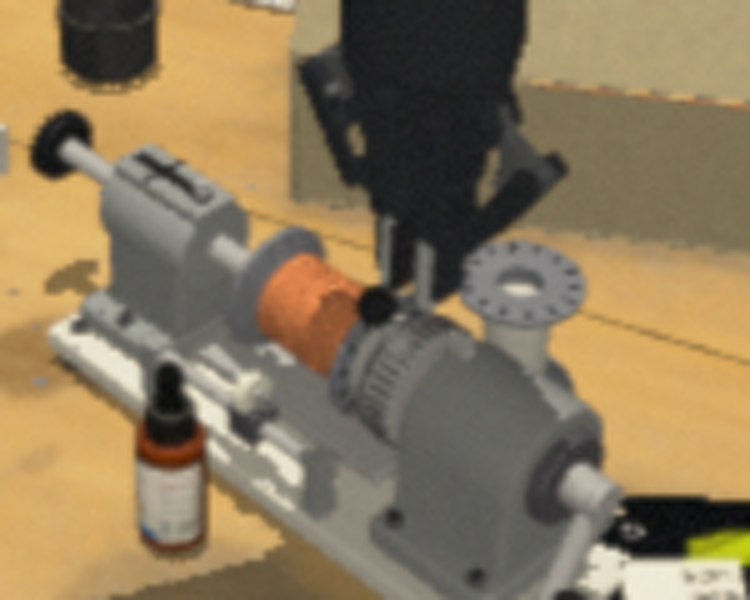

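The ball slipped out of the pads toward the robot: it is at wrist (317,312) and side (365,241), and only the bar is between the pads. I'll locate it, then re-grip deeper.

```bash
python3 - <<'E'
from h import *
np.set_printoptions(precision=1,suppress=True)
w=imaging.get_image("wrist");s=imaging.get_image("side");c=imaging.get_image("scene")
print(tri([(w,(317.5,312.5)),(s,(365.4,241))]), tri([(w,(317.5,312.5)),(s,(365.4,241)),(c,(373.8,217.6))]),ctrl.read_state()["eef_pos"])
cv2.imwrite("pics/c5c.png",cv2.resize(cv2.cvtColor(c["color"],cv2.COLOR_RGB2BGR)[180:270,320:440],None,fx=6,fy=6,interpolation=cv2.INTER_CUBIC))
E
```

```text
(array([602.7, -40.1, 138.4]), [0.02508808996247991, 0.02508808996257588]) (array([602.2, -39.2, 137.9]), [1.004847049475421, 1.0191342580151064, 1.8898748711478381]) [625.  -35.2 134. ]
```

View pics/c5c.png

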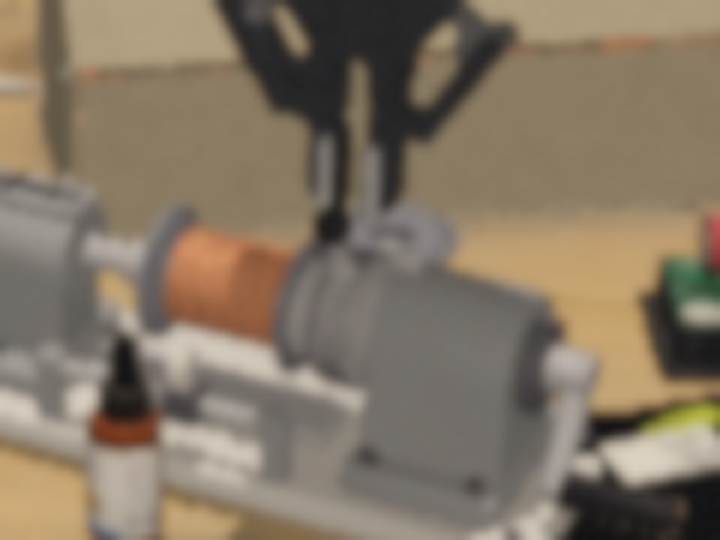

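The ball centre is at (602.5,-40,138), so the lever leans about 0.46 rad. From here the push is mostly horizontal, so I'll lift out and push the ball with closed fingers from the robot side.

drive_tool:
  deltas: "0 0 0 0 0.03; 0 0 -0.016 0 0.03; 0 0 -0.032 0 0.03; -0.024 0 -0.034 0 0.0; -0.049 0 -0.034 0 0.0; -0.049 0 -0.034 0 0.0; -0.049 0 -0.012 0 0.0; -0.049 0 0.008 0 0.0; -0.049 0 0.008 0 0.0"

```text
clock: 8.05
eef_pos: [577.2, -44.1, 125.4]
tool_rot: [-3.141, 0.001, 0.192]
force: [0.1, 0.8, 1.0]
width: -0.1
```

```bash
python3 - <<'E'
from h import *
im=imaging.get_image("wrist");s=imaging.get_image("side");st=ctrl.read_state();print(st["width"],st["eef_pos"])
i=cv2.cvtColor(im["color"],cv2.COLOR_RGB2BGR)[60:330,180:480]
j=cv2.cvtColor(s["color"],cv2.COLOR_RGB2BGR)[180:300,290:440]
a=cv2.resize(i,(400,360));b=cv2.resize(j,(400,320),interpolation=cv2.INTER_CUBIC);b=cv2.copyMakeBorder(b,0,40,0,0,0)
cv2.imwrite("pics/p6.png",np.hstack([a,b]))
E
```

```text
0.08996816978509799 [578.06392992 -44.57415686 126.7561821 ]
```

View pics/p6.png

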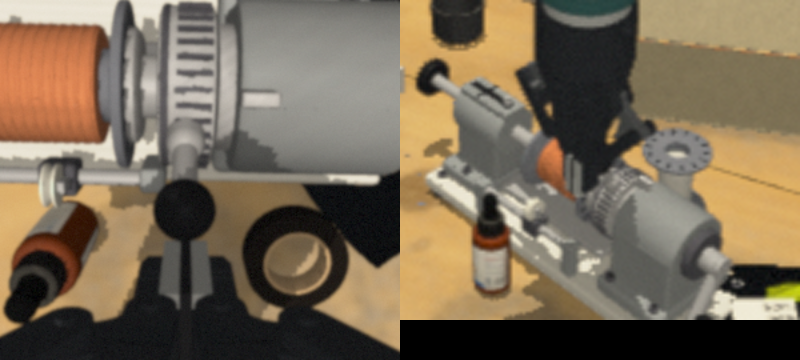

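Now the ball (crop (185,210)) is squarely in front of the closed fingers. Pushing toward upright.

drive_tool:
  deltas: "0.006 0 0 0 0; 0.012 0 -0.002 0 0; 0.018 0 -0.004 0 0; 0.024 0 -0.006 0 0; 0.029 0 -0.007 0 0; 0.032 0 -0.007 0 0; 0.032 0 -0.007 0 0"

```text
clock: 9.02
eef_pos: [608.9, -38.2, 132.9]
tool_rot: [3.142, -0.001, 0.192]
force: [-0.9, -0.0, 0.2]
width: -0.0
```

```bash
cat > look.py <<'E'
from h import *
import sys
n=sys.argv[1]
im=imaging.get_image("wrist");s=imaging.get_image("side");st=ctrl.read_state();print(st["width"],st["eef_pos"],st["force"],st["clock"])
i=cv2.cvtColor(im["color"],cv2.COLOR_RGB2BGR)[60:330,180:480]
j=cv2.cvtColor(s["color"],cv2.COLOR_RGB2BGR)[180:300,290:440]
a=cv2.resize(i,(400,360));b=cv2.resize(j,(400,320),interpolation=cv2.INTER_CUBIC);b=cv2.copyMakeBorder(b,0,40,0,0,0)
cv2.imwrite(f"pics/{n}.png",np.hstack([a,b]))
np.set_printoptions(precision=1,suppress=True)
for t in ["collar_ball","index_fin"]:
    for k in(im,s):
        for r in models.landmark_of(k,t)[:2]: print(k["shot"],t,round(r["score"],2),np.array(r["point"]),world(k,r["point"]))
E
python3 look.py p7
```

```text
0.19050539719076592 [608.76950775 -38.20124081 132.91574583] [-0.41927761 -0.53999578 -0.65030945] 9.125
25 collar_ball 0.75 [370.9 233.8] [606.7 -52.3 164.3]
24 index_fin 0.76 [370.5 203.5] [635.3 -58.1 119.7]
25 index_fin 0.75 [382.1 249. ] [632.5 -61.3 117.2]
25 index_fin 0.59 [322.  285.9] [518.9   4.2  13.9]
```

View pics/p7.png

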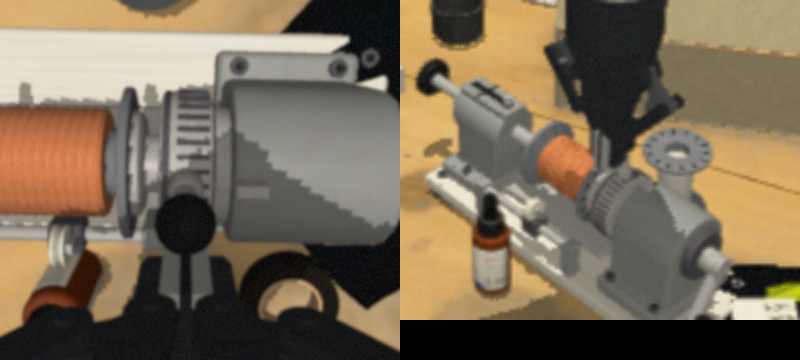

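```bash
python3 - <<'E'
from h import *
im=imaging.get_image("wrist");g=cv2.cvtColor(im["color"],cv2.COLOR_RGB2GRAY)
n=np.array([.982,.189])
m=(g[195:255,290:350]<45).astype(np.uint8)
row=[(r+195,int(c.min()+290),int(c.max()+290)) for r in range(0,60,4) if len(c:=np.where(m[r])[0])]
print(row)
for p in [(318.8,227.3)]:
  for z in (143,145,146): 
    X=atz(im,p,z);print(X,612.8-X[:2]@n)
  print(world(im,p))
fp=models.landmark_of(im,"index_fin")[0]["point"];F=world(im,fp);print(F,F[:2]@n)
P=world(im,(318.8,227.3));print(P[:2]@n)
E
```

```text
[(207, 305, 331), (211, 302, 335), (215, 300, 338), (219, 297, 340), (223, 296, 341), (227, 296, 341), (231, 297, 340), (235, 298, 339), (239, 301, 337), (243, 304, 333), (247, 309, 328), (251, 316, 322)]
[627.64229696 -35.74395754 143.        ] 3.2108723595341644
[628.38780471 -35.59743457 145.        ] 2.451090911302231
[628.76055858 -35.52417309 146.        ] 2.071200187186264
[631.74388081 -34.93782745 154.00346405]
[635.50327129 -58.42460082 119.76305261] 613.0219628556669
613.7692415668441
```

The ball's height-ray estimate puts it about 2 mm short of the fin line (≈0.03 rad), so the lever is upright within tolerance. I'll back off, re-check, then go above the knob with the jaws turned 90°.

drive_tool:
  deltas: "-0.012 0 0 0 0; -0.024 0 -0.010 0 0; -0.030 0 -0.035 0 0; -0.030 0 -0.060 0 0; -0.030 0 -0.060 0 0"

```text
clock: 10.05
eef_pos: [579.6, -44.7, 195.5]
tool_rot: [3.141, -0.004, 0.191]
force: [-0.2, -0.2, -0.9]
width: -0.1
```

```bash
python3 look.py p8; python3 - <<'E'
from h import *
n=np.array([.982,.189])
im=imaging.get_image("wrist");s=imaging.get_image("side");save(im,"w8.png")
a=models.landmark_of(im,"collar_ball");b=models.landmark_of(s,"collar_ball")
for x in a[:2]:
  for y in b[:2]:
    X,e=tri([(im,x["point"]),(s,y["point"])]);print(x["point"],y["point"],X,e,X[:2]@n,x["score"],y["score"])
E
```

```text
0.1108245622134407 [578.21810385 -44.08924004 193.14031462] [-0.18397976  0.45026476  0.75775987] 10.15
28 collar_ball 0.91 [372.7 234.8] [621.6 -40.3 147. ]
27 index_fin 0.87 [356.9 127. ] [634.2 -58.7 119.8]
27 index_fin 0.16 [316.1 129.8] [631.1 -34.6 154.7]
28 index_fin 0.96 [381.5 247.5] [632.1 -59.5 120.2]
[315.9, 128.8] [372.4, 234.8] [628.02142611 -33.15775458 139.1293283 ] [1.060679605187746, 1.0606796051876612] 610.4502248219447 0.9 0.58
[315.9, 128.8] [374.3, 256.9] [626.58604659 -37.48167451  80.71671879] [4.387710943848385, 4.3877109438482895] 608.2234612687585 0.9 0.31
```

View pics/p8.png

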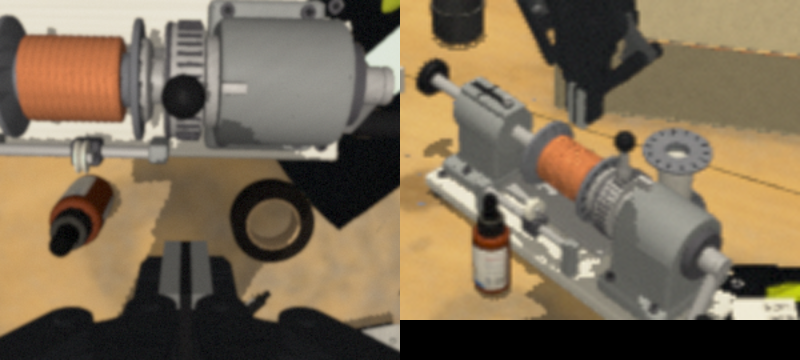

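The side view shows the lever upright, ball at crop (624,140). The ball is in line with the fin to within 2 mm. Moving above the knob shaft.

drive_tool:
  deltas: "0 -0.02 -0.01 -10 0.045; 0.01 -0.05 -0.01 -20 0.045; 0.02 -0.08 -0.01 -30 0.045; 0.03 -0.11 -0.01 -40 0.045; 0.04 -0.14 -0.01 -50 0.045; 0.05 -0.17 -0.01 -60 0.045; 0.0527 -0.2 -0.01 -70 0.045; 0.0527 -0.22 -0.01 -80 0.045; 0.0527 -0.224 -0.01 -90 0.045; 0.0527 -0.224 0 -90 0.045; 0.0527 -0.224 0 -90 0.045"

```text
clock: 11.92
eef_pos: [587.1, 184.6, 191.6]
tool_rot: [-3.139, 0.001, 1.759]
force: [-0.1, -1.3, -0.1]
width: 45.1
```

```bash
python3 - <<'E'
from h import *
np.set_printoptions(precision=2,suppress=True)
s=ctrl.read_state();print(s["clock"],s["eef_pos"],s["tool_rot"],s["width"],s["qpos"])
im=imaging.get_image("wrist");save(im,"w9.png");sd=imaging.get_image("side");save(sd,"s9.png")
for t in ["pull_knob","tail_mark"]:
    for k in(im,sd):
        for r in models.landmark_of(k,t)[:2]: print(t,round(r["score"],2),np.array(r["point"]),world(k,r["point"]))
E
```

```text
11.925 [587.12 184.64 191.63] [-3.14  0.    1.76] 45.137049181209036 [-0.34  0.62 -0.01  1.66  0.01  0.86 -0.17]
pull_knob 0.93 [325.4 163.5] [587.27 208.4   97.54]
pull_knob 0.56 [303.1 211.7] [585.5  198.68  78.05]
tail_mark 0.56 [326.  277.7] [602.96 129.5  105.43]
tail_mark 0.63 [322.4 213.4] [603.33 133.48 105.14]
```

View pics/w9.png

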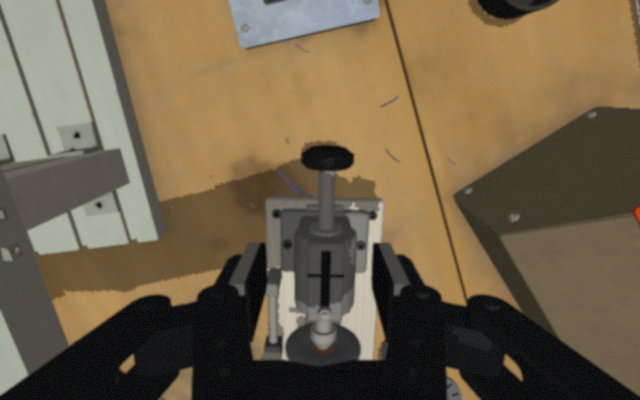

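View pics/s9.png

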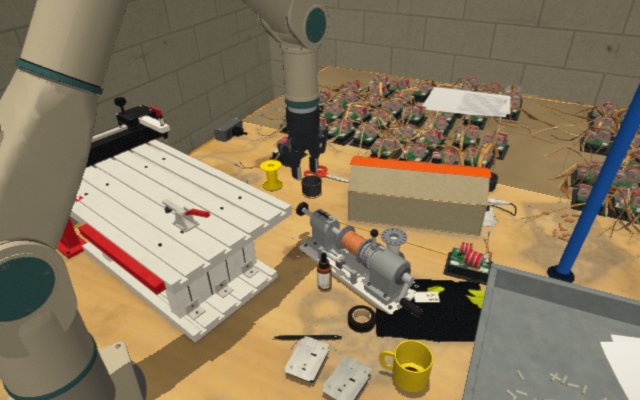

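The wrist view shows the shaft vertical at column 327 with the knob at (328,158). Jaws straddle the axis and the alignment is good. Next I'll measure the shoulder.

```bash
python3 - <<'E'
from h import *
np.set_printoptions(precision=1,suppress=True)
im=imaging.get_image("wrist");f,cx,cy=K(im);z=im["range_z"];v,u=np.indices(z.shape);E=np.array(im["extrinsics"])
P=np.stack([(u-cx)/f*z,(v-cy)/f*z,z],-1)@E[:3,:3].T+E[:3,3];P=P.reshape(-1,3)[z.ravel()>0]
st=ctrl.read_state();yaw=st["tool_rot"][2];U=np.array([np.cos(yaw),np.sin(yaw)]);N=np.array([U[1],-U[0]])
d=P[:,:2]-st["eef_pos"][:2];a=d@U;b=d@N
print("tcp",st["eef_pos"])
for c in range(-60,50,4):
    m=(abs(a-c)<2)&(abs(b)<40)&(P[:,2]>70)&(P[:,2]<112)
    if m.sum()>3: print(c,m.sum(),"n",np.percentile(b[m],[2,50,98]),"z",np.percentile(P[m,2],[5,50,95]))
i=cv2.cvtColor(im["color"],cv2.COLOR_RGB2BGR)[130:300,250:400];cv2.imwrite("pics/w9c.png",cv2.resize(i,None,fx=3.5,fy=3.5,interpolation=cv2.INTER_CUBIC))
E
```

```text
tcp [588.  185.7 193.2]
-60 289 n [-19.2   1.9  24.8] z [ 89.2 104.8 106.3]
-56 303 n [-19.    3.4  25.6] z [ 89.5 105.2 106.6]
-52 316 n [-19.    2.6  25.5] z [ 88.6 104.6 106.3]
-48 307 n [-18.9   3.3  25.4] z [ 89.  104.7 106.2]
-44 322 n [-18.9   3.   25.1] z [ 89.1 104.7 106.3]
-40 318 n [-18.8   3.   25.9] z [ 88.7 104.7 106.4]
-36 347 n [-18.7   2.6  25.9] z [ 87.4 104.6 106.2]
-32 832 n [-17.9   3.3  24.4] z [ 74.5  92.5 104.9]
-28 265 n [-7.7  3.5 15. ] z [74.8 85.  91.9]
-24 83 n [-1.7  3.5  9.6] z [82.  84.9 86.5]
-20 82 n [-1.6  3.5  9.5] z [81.8 84.5 86.4]
-16 83 n [-1.6  4.2  9.5] z [82.1 84.9 87. ]
-12 83 n [-1.6  3.5  9.5] z [82.  85.  86.7]
-8 85 n [-1.6  4.2  9.4] z [81.3 85.2 86.3]
-4 87 n [-1.6  4.2 10.2] z [80.5 84.9 86.5]
0 88 n [-1.6  4.2 10.1] z [81.8 85.  86.2]
4 85 n [-0.8  4.2 10.1] z [82.5 85.  86.5]
8 86 n [-0.8  4.5 10. ] z [82.5 84.7 86.4]
12 89 n [-0.8  4.9 10. ] z [82.2 85.2 86.3]
16 71 n [-10.4   5.4  20.1] z [84.7 94.2 96.8]
20 267 n [-12.7   4.7  22.4] z [85.9 95.5 98.6]
24 312 n [-12.7   5.2  23. ] z [85.4 95.5 98.7]
28 343 n [-12.    4.6  20.9] z [82.5 93.1 97.4]
32 177 n [-7.2  4.2 16.4] z [75.7 85.4 92.9]
```

View pics/w9c.png

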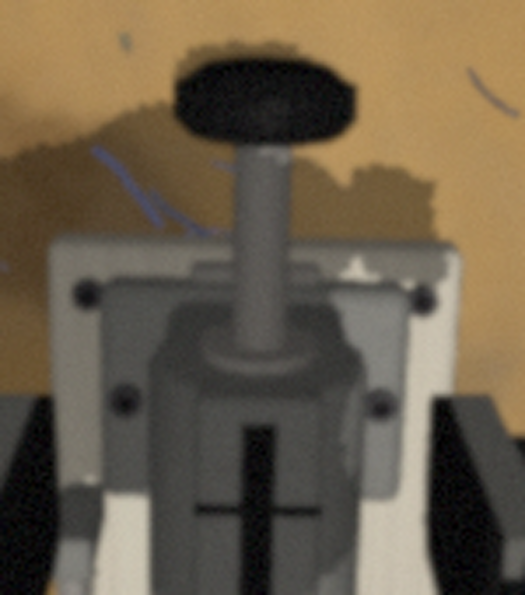

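The shaft is 4 mm to tool +y, its top at z≈86, and the knob's shoulder is at about +16 mm along tool x. I'll place the pads just inside the shoulder (+3 mm) and descend so they are at axis height.

drive_tool:
  deltas: "0.003 0.004 0 0 0.045; 0.003 0.004 0.04 0 0.045; 0.003 0.004 0.08 0 0.045; 0.003 0.004 0.11 0 0.045; 0.003 0.004 0.13 0 0.045; 0.003 0.004 0.13 0 0.045; 0.003 0.004 0.13 0 0.03; 0.003 0.004 0.13 0 0.03"

```text
clock: 13.28
eef_pos: [592.2, 189.8, 64.4]
tool_rot: [3.139, -0.0, 1.763]
force: [-0.5, 0.3, -0.2]
width: 29.9
```

```bash
cat > look2.py <<'E'
from h import *
import sys
np.set_printoptions(precision=2,suppress=True)
n=sys.argv[1]
im=imaging.get_image("wrist");save(im,n+"w.png");s=imaging.get_image("side");st=ctrl.read_state();print(st["width"],st["eef_pos"],st["force"],st["clock"])
j=cv2.cvtColor(s["color"],cv2.COLOR_RGB2BGR)[170:290,270:420]
i=cv2.cvtColor(im["color"],cv2.COLOR_RGB2BGR)[100:400,150:500]
a=cv2.resize(i,(400,343));b=cv2.resize(j,(400,320),interpolation=cv2.INTER_CUBIC);b=cv2.copyMakeBorder(b,0,23,0,0,0)
cv2.imwrite(f"pics/{n}.png",np.hstack([a,b]))
E
python3 look2.py q1
```

```text
30.199815799276955 [591.85 189.71  64.12] [-0.31  0.34 -1.13] 13.375
```

View pics/q1.png

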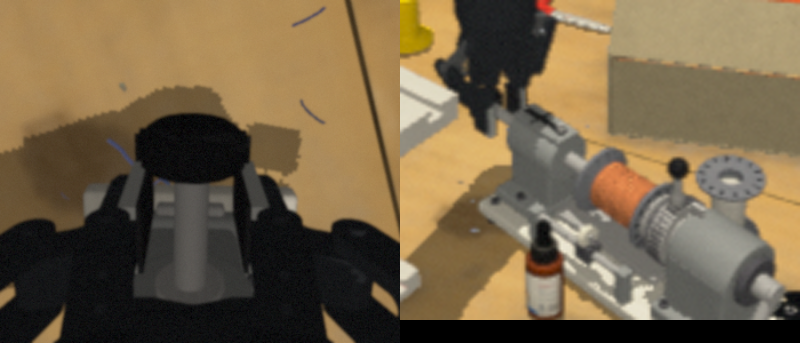

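The shaft (crop 190) lies between the fingers, with the knob just beyond their front edges. Closing on the shaft.

drive_tool:
  deltas: "0 0 0 0 0.02; 0 0 0 0 0.004; 0 0 0 0 0.004; 0 0 0 0 0.004; 0 0 0 0 0.004"

```text
clock: 14.0
eef_pos: [591.6, 189.6, 63.5]
tool_rot: [3.141, -0.0, 1.762]
force: [0.4, -0.7, 4.3]
width: 9.8
```

```bash
python3 look2.py q2
```

```text
9.874101094110845 [591.68 189.57  63.56] [-0.41 -0.17  5.68] 14.1
```

View pics/q2.png

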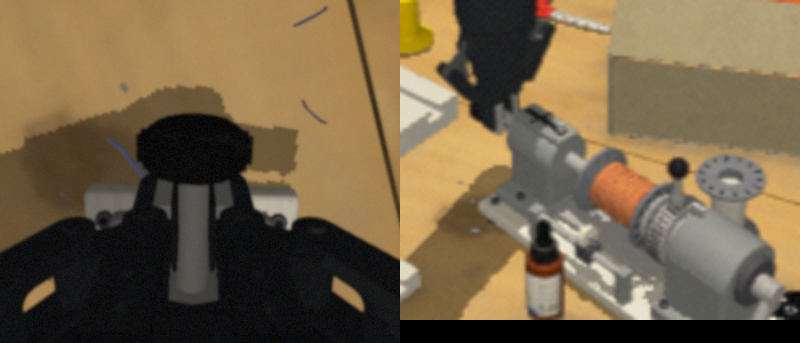

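Gripped (9.9 mm). Drawing back 20 mm gently first, then checking for slip.

drive_tool:
  deltas: "0.004 0 0 0 0.004; 0.008 0 0 0 0.004; 0.012 0 0 0 0.004; 0.016 0 0 0 0.004; 0.020 0 0 0 0.004; 0.020 0 0 0 0.004; 0.020 0 0 0 0.004"

```text
clock: 14.98
eef_pos: [589.1, 204.5, 63.5]
tool_rot: [3.141, 0.005, 1.76]
force: [1.4, -7.4, 6.0]
width: 9.9
```

```bash
python3 look2.py q3; python3 - <<'E'
from h import *
s=imaging.get_image("side");save(s,"s11.png")
cv2.imwrite("pics/s11c.png",cv2.resize(cv2.cvtColor(s["color"],cv2.COLOR_RGB2BGR)[195:255,295:365],None,fx=9,fy=9,interpolation=cv2.INTER_CUBIC))
E
```

```text
10.23726580198507 [589.08 204.44  63.54] [ 1.58 -7.73  6.51] 15.075
```

View pics/q3.png

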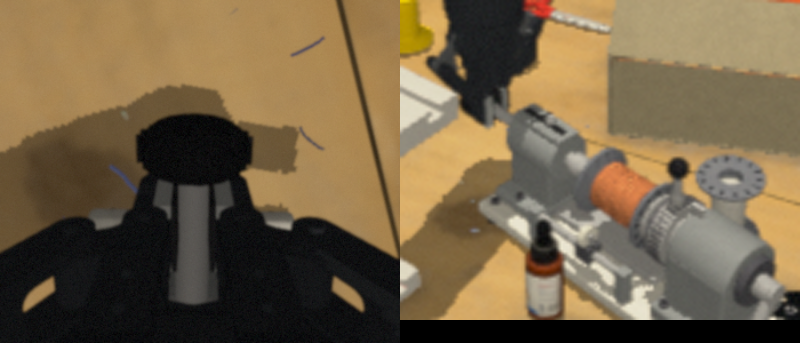

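View pics/s11c.png

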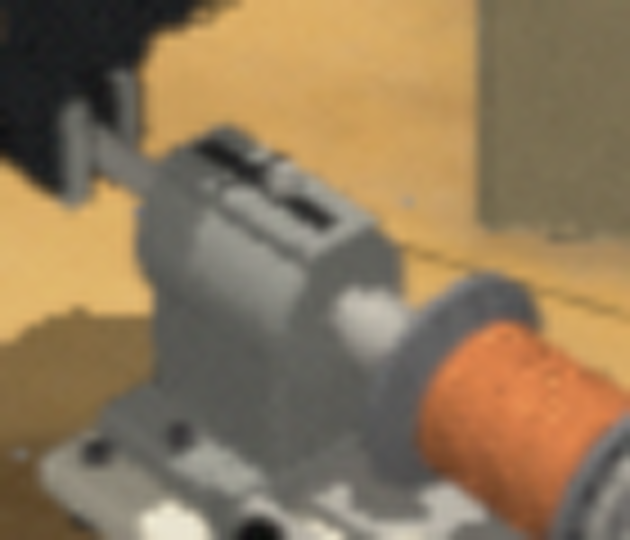

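The quill moved 15 mm with the pads; the force of 7.9 N matches the spring there, and the knob hasn't shifted relative to the fingers. The arm gives about 5 mm, so I'll command 14 mm more.

drive_tool:
  deltas: "0.004 0 0 0 0.004; 0.008 0 0 0 0.004; 0.011 0 0 0 0.004; 0.014 0 0 0 0.004; 0.014 0 0 0 0.004; 0.014 0 0 0 0.004; 0.014 0 0 0 0.004"

```text
clock: 16.0
eef_pos: [587.0, 216.3, 63.5]
tool_rot: [3.14, 0.007, 1.759]
force: [4.0, -10.8, 5.9]
width: 9.9
```

```bash
python3 look2.py q4; python3 - <<'E'
from h import *
s=imaging.get_image("side");c=imaging.get_image("scene")
a=cv2.resize(cv2.cvtColor(s["color"],cv2.COLOR_RGB2BGR)[195:255,300:360],(400,400),interpolation=cv2.INTER_CUBIC)
b=cv2.resize(cv2.cvtColor(c["color"],cv2.COLOR_RGB2BGR)[195:245,300:350],(400,400),interpolation=cv2.INTER_CUBIC)
cv2.imwrite("pics/s12c.png",np.hstack([a,b]))
st=ctrl.read_state();print(st["eef_pos"],st["force"], (st["eef_pos"]-[591.68,189.57,63.56])[:2]@[-.19,.982])
E
```

```text
10.09852349606849 [587.06 216.22  63.55] [  2.17 -10.58   6.68] 16.1
[587.01548253 216.22483766  63.52485181] [  1.26377365 -10.77423084   6.16343983] 27.061308904740756
```

View pics/q4.png

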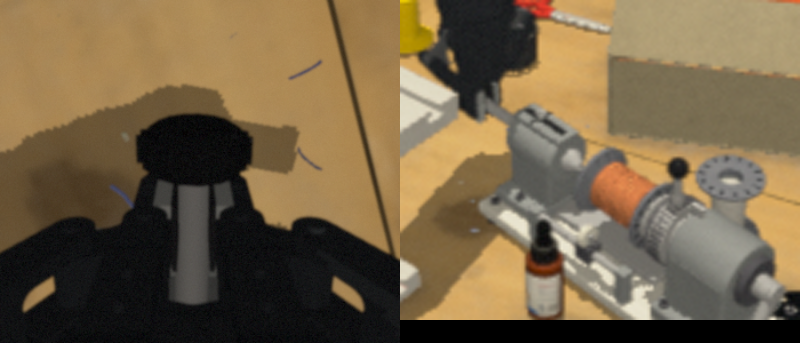

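View pics/s12c.png

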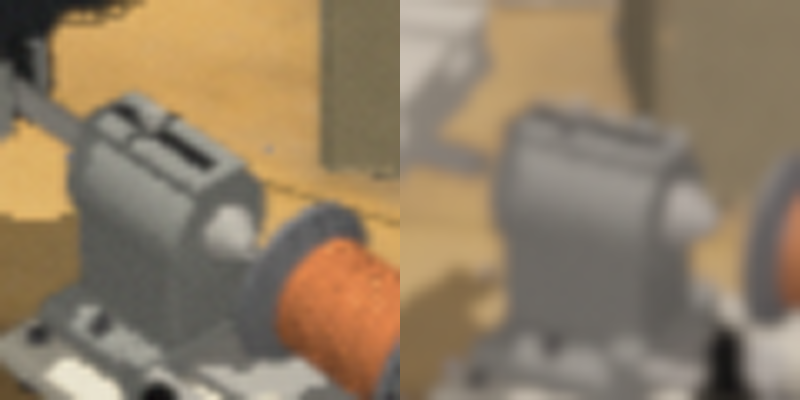

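By pad travel the quill is at 27.1 mm, at 10.8 N against 11 N expected at the mark. The pin in the side crop (150,117) now sits on the cross line. A last 1 mm, then a check.

drive_tool:
  deltas: "0.001 0 0 0 0.004; 0.001 0 0 0 0.004; 0.001 0 0 0 0.004; 0.001 0 0 0 0.004; 0.001 0 0 0 0.004"

```text
clock: 16.82
eef_pos: [586.9, 217.1, 63.5]
tool_rot: [3.141, 0.008, 1.759]
force: [2.3, -11.1, 6.6]
width: 9.8
```

```bash
python3 look2.py q5; python3 - <<'E'
from h import *
s=imaging.get_image("side");save(s,"s13.png");w=imaging.get_image("wrist")
o=cv2.imread("pics/side0.png");n=cv2.cvtColor(s["color"],cv2.COLOR_RGB2BGR)
cv2.imwrite("pics/cmp.png",np.hstack([cv2.resize(x[200:235,305:345],(400,350),interpolation=cv2.INTER_CUBIC) for x in(o,n)]))
a=cv2.imread("pics/q2w.png");b=cv2.cvtColor(w["color"],cv2.COLOR_RGB2BGR)
g=lambda x:cv2.cvtColor(x,cv2.COLOR_BGR2GRAY)
t=g(a)[205:262,262:376];r=cv2.matchTemplate(g(b)[190:280,245:395],t,cv2.TM_CCOEFF_NORMED);print(cv2.minMaxLoc(r),"expect (17,15)")
st=ctrl.read_state();print(st["clock"],st["eef_pos"],st["force"],st["qd"], (st["eef_pos"]-[591.68,189.57,63.56])[:2]@[-.19,.982])
np.set_printoptions(precision=1,suppress=True)
for r in models.landmark_of(s,"collar_ball")[:2]: print(r,world(s,r["point"]))
E
```

```text
9.839855530109233 [586.9  217.05  63.55] [  2.73 -10.61   6.72] 16.925
(0.14287228882312775, 0.9713432192802429, (3, 33), (17, 15)) expect (17,15)
17.025 [586.87583418 217.06666711  63.53576627] [  2.82692266 -11.2944359    6.04950223] [ 0.00147259 -0.00046441  0.00085811  0.00013461 -0.00147703  0.00113695
  0.00079378] 27.914518605478698
{'point': [373.3, 234.5], 'score': 0.86} [622.2 -41.5 148.3]
```

View pics/cmp.png

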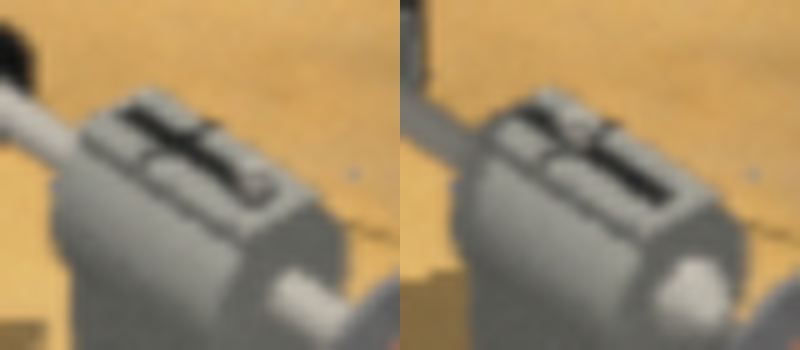

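The left crop (before) shows the pin at (255,183). Now it stands on the cross line at (577,128). The knob hasn't slipped in the fingers (template match at exactly the same pixel), travel is 27.9 mm at 11.3 N, and the lever is still upright. Handing in.

```bash
python3 -c "
from h import *
print(ctrl.finish_job())"
```

```text
the job is handed in; nothing more can be done
None
```

I locked the collar first, then drew the tail centre back to its mark. I handed the job in at about 17 s, still holding the knob's shaft; no verdict was reported.

- **Collar:** I gripped the ball and swung the lever, but the ball slipped out of the pads partway. I then lifted out and pushed it upright with closed fingers. The ball ended within about 2 mm of the fin line, roughly 0.03 rad. The last side view after the pull still showed it upright.
- **Tail centre:** I gripped the shaft just inside the knob's shoulder and pulled. The pads moved 27.9 mm at about 11.3 N, close to the 11 N expected at the mark. The side view shows the key pin on the cross line, and the knob had not slipped in the fingers.
- **Disagreements:** The lever started near 0.25 rad rather than 0. The gripper read 14 mm on the 18 mm ball and 9.9 mm on the 12 mm shaft. I judged the travel from how far the arm moved and from the picture, so it is not a direct reading of the quill.
- **Surroundings:** I kept the moves clear of the bottle, tape and empty bobbin and saw none of them move, but I did not measure their positions again at the end.

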